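# Square up two craft boards in the bar clamp and hold them clamped

## Task

Lay the dark walnut board squarely on top of the pale bamboo board that waits in the red bar clamp, edges flush, and let go of it. Then pump the clamp's orange trigger towards its black handle as often as it takes until the orange jaw has pushed both boards right up against the fixed red jaw, and finish while you are still squeezing the trigger, so that both boards stay firmly clamped but are not crushed (use only a light grip, about 20 N). Move the jaw with the trigger only, never by pushing it, and leave the abacus, the pen cup and the glass cube where they are.

Things in the scene. Friction and masses are not known exactly. Their poses are not given: they have to be found in the camera images.
- clamp: red bar clamp fixed to the desk; origin on the desk (z 0), on its centre line; x axis along the bar from fixed jaw to handle, z up. Base plate x -52 to 188, 70 wide, 8 thick, carries the boards. Fixed red jaw x -36 to -20, 64 wide, top z 52. Red housing x 105 to 177, 54 wide, top z 52. Toothed bar behind it to x 215, below z 35. Black handle x 154 to 166, 26 wide, top z 122
- clamp_handle (a point): middle of the rigid upright black handle (12 thick, 26 wide), 95 above the desk, its top at 122; clamp's axes. Pinch trigger and handle together from above, finger line along the clamp's x. The handle never gives: open fully, put the gripper's middle about 12 mm from here towards the trigger, then close, so that the far finger meets the handle only at the end of the stroke
- trigger_grip (a point): middle of the upright orange trigger bar (10 thick along the clamp's x, 24 wide, z 44 to 122), 95 above the desk. At rest it is 43 mm from clamp_handle, on the side of the jaws: trigger and handle measure 54 outside to outside, 36 when fully squeezed. Opening the gripper lets it spring back
- trigger (a joint): travel of the trigger towards the handle, 0 at rest to 0.018 m (its stop). Spring 3.5 N at rest, 7.5 N squeezed. A pawl drives the jaw as far as the trigger moves, less up to 5 mm of play (5 mm teeth): 13 to 18 mm a stroke; let go, it springs back and the jaw stays
- jaw (a joint): travel of the orange jaw to the fixed jaw, 0 open to 0.060 m; 0.055 when it presses the boards against the fixed jaw. 4 N friction; stays where left. Squeeze beyond spring and friction presses the boards; over 25 N on one board crushes it. A trigger stopping short of 0.018 means the jaw presses; at 0.018 it is at its own stop: let it back and squeeze again
- jaw_face (a point): middle of the orange jaw's pressing face (64 wide, z 10 to 52), 30 above the desk; it looks along the clamp's -x. It is 105 mm from the fixed jaw's face when joint jaw is 0. The jaw is 14 thick behind this face
- fixed_jaw_face (a point): middle of the fixed red jaw's pressing face (64 wide), 30 above the desk, looking along the clamp's +x
- bamboo_board: pale bamboo board, 50 (x) by 60 (y) by 20 (z), about 45 g; lies loose on the clamp's base plate between the jaws, its x within about 0.08 rad of the clamp's, either way round. Origin: middle of its underside. It has to end with its x end against the fixed jaw
- walnut_board: dark walnut board, 50 (x) by 60 (y) by 20 (z), about 45 g, lying on the desk; grip it across its 60 mm width (y). Origin: middle of its underside. Turned by half a turn it is the same
- abacus: wooden school abacus lying on the desk beyond the clamp, 160 (x) by 340 (y) by 22 high. Origin: middle of its underside. Leave alone
- pen_cup: green ceramic pen cup with pens, 76 across, 95 high, pens up to 175. Origin: middle of its underside. Leave alone
- glass_cube: glass cube paperweight, 50 each way. Origin: middle of its underside. Leave alone
Things that resemble listed ones, but are neither listed nor needed, are in the scene too. What is shaped like the walnut_board but purple is not meant.

How it is judged:
By the outcome, as a careful person would: the job done as asked, in the order asked, and still so for the second after the job is handed in, while the arm keeps its last pose, push and grip.
It also fails if it takes over 51 s, if anything falls off the work surface, if the arm or the gripper's body presses on something with over 40 N, if the wrist force passes 120 N, or if a joint passes its speed limit or range.

## Robot

A 6-joint arm with a two-finger parallel gripper is mounted at the origin on the work surface. World frame = base frame: x ahead of the robot, y to its left, z up, the work surface at z = 0. Lengths are in m, angles in rad, forces in N, time in s.
With the tool pointing down it reaches from about 0.275 to 0.85 m from the base axis. Payload 19 kg.
Tool frame: the origin (TCP) lies between the finger pads; the fingertips stand 11 mm ahead of it and the grasp point (between the pads) lies 8 mm behind it (env.tips_ahead is the distance from the TCP to the fingertips, in m); z points along the fingers, y is the line along which they close (so a half turn about z gives the same grasp; the last joint's range is limited). The gripper opens to 85 mm and grips with 20 to 120 N. Pads are 22 mm wide; open, the fingers measure 114 mm over their backs; the gripper's body (76 mm by 85 mm) begins 54 mm behind the grasp point. The pads swing forward as they close: fully open they stand 13 mm farther back than shut.
Start: joints at [-1.262, 0.15, 1.437, -0, 1.554, -0.134], TCP at [0.246, -0.52, 0.242] pointing down, gripper open.
Joint ranges: [-2.8, 2.8], [-0.68, 2.1], [0.12, 2.68], [-1.39, 4.53], [0.16, 2.79], [-2.81, 2.81]. Speed limits (rad/s): [1.89, 1.89, 2.22, 3.01, 3.01, 3.01].

## Interface

Orientations are given as a unit quaternion [w, x, y, z].
In Python, from cell import env, snapshot, calibration gives the robot as it stands. The module is installed in compiled form; this text tells all that it offers.
- The arm moves only by the shell command python3 -m inch 'ROWS' [OPENING] [FORCE]. ROWS is JSON, a list that holds one entry, the list of rows, each a list of 6 numbers: the shift along the tool's x, y, z as a fraction of full scale, then the turn, a rotation vector about the tool's x, y, z as a fraction of full scale. A call has 1 to 12 rows; each row is the pose to reach, as a shift and turn from the pose commanded when the call began, along the tool's axes at that moment; what a row does not reach only later rows make up. Full scale, the value 1, is 1 m for a shift and 90 degrees for a turn. A row lasts 1/8 s, in which the tool goes at most 62.5 mm and 10.7 degrees, less where a joint would pass 70% of its speed; a pose out of reach is approached as far as the arm can. A call with a number of a shift or a turn outside -1 to 1 is refused whole. A call with a gripper value outside its range is refused whole. OPENING is the gripper's target within -1 to 1 (fully open at 1, half-way at 0, shut at -1), set as the call begins (- or left out, the last holds). The fingers move at their own pace and stop on an object; FORCE is the grip in N (left out, the last holds). Time passes only in rows, so rows that repeat a pose let the fingers close. It gives the time, the measured TCP pose, the force, the opening and the grip force at its end, in the units of the state.
- env.get_state(): the state, without advancing time (a new reading comes with each control period).
- snapshot(name): name is "scene" or "top" or "wrist"; returns the picture (420x560x3 uint8, red, green, blue); there is no depth.
- calibration(name): a dict with "mtx" (3x3 intrinsics, pixels), "distortion" ([k1, k2, p1, p2, k3] as OpenCV has them; the pictures are not rectified), "rvec" (rotation vector, rad) and "tvec" (3), from world to camera coordinates, as OpenCV has them. Camera axes: x right, y down, z forward; pixel columns grow to the right and rows downward; lengths in m; the calibration is good to about 2 mm. A picture is of the moment at which its call begins: read the wrist's pose just before it. calibration takes no time and is no camera call; for the wrist camera it gives the pose at the moment of the call.
- env.job_done(): hands the job in; it is judged then, once.
The state is a dict: "time": time; "qpos": joint angles; "dq": joint speeds; "tau": joint torques, N m; "eef_pos": TCP position; "ee_rot": TCP orientation; "contact_force": force on the tool from outside, world axes, zero at the start; "torque": the same for the moment, N m; "width": finger opening in m; "grasp_force": force on a finger pad.
Only numpy, scipy, OpenCV 4.12 (cv2) and the standard library are available. Lean on these libraries where they do the work, as an engineer would, in place of code of your own. Each camera call takes 0.05 s, during which the arm holds its last target. There are 200 camera calls.

## Working session

There is one attempt and no reset: what is moved stays moved. The work goes in short steps, Python scripts to look and compute and a shell command to move; the robot and the scene stay as the last step left them, time stands still between calls to the robot, and variables do not carry over. Pictures are saved under pics/ and viewed, at most 10 in all, crops included, and the job is handed in when it is done.

```bash
mkdir -p pics; cat > h.py <<'E'
import numpy as np, cv2
from cell import env, snapshot, calibration
def ray(c,uv):
    p=cv2.undistortPoints(np.array([[uv]],float),c["mtx"] if isinstance(c["mtx"],np.ndarray) else np.array(c["mtx"]),np.array(c["distortion"]))[0,0]
    R=cv2.Rodrigues(np.array(c["rvec"],float))[0];t=np.array(c["tvec"],float).ravel()
    return -R.T@t, R.T@np.array([p[0],p[1],1])
def onz(c,uv,z):
    o,d=ray(c,uv); return o+d*(z-o[2])/d[2]
def proj(c,P):
    return cv2.projectPoints(np.array(P,float).reshape(-1,3),np.array(c["rvec"],float),np.array(c["tvec"],float),np.array(c["mtx"],float),np.array(c["distortion"],float))[0][:,0]
E
python3 - <<'E'
from h import *
a=snapshot("top");b=snapshot("scene")
cv2.imwrite("pics/top.png",a[:,:,::-1]);cv2.imwrite("pics/scene.png",b[:,:,::-1])
s=env.get_state();print(s)
for n in("top","scene"):
  c=calibration(n);o,d=ray(c,(280,210));print(n,o,d,c["mtx"])
E
```

```text
{'time': 0.1, 'qpos': array([-1.26198556e+00,  1.50918377e-01,  1.43792875e+00,  2.03421227e-05,
        1.55382424e+00, -1.34020632e-01]), 'dq': array([ 0.00286812, -0.00072953, -0.00192905, -0.00148197,  0.00106646,
        0.00149291]), 'tau': array([ 2.61159519e-03, -7.14379907e+01, -5.71794319e+01, -1.98551761e-04,
        7.00848293e-03, -1.74998030e-05]), 'eef_pos': array([ 0.24630087, -0.51934848,  0.2417649 ]), 'ee_rot': array([-5.38185228e-04,  9.75587421e-01,  2.19610775e-01, -3.69463867e-05]), 'contact_force': array([ 0.89223276,  0.26692732, -0.00438609]), 'torque': array([0.0106978 , 0.01484497, 0.04615358]), 'grasp_force': 0.0, 'width': 0.0853024055676799}
top [ 0.4613672  -0.00471601  1.3088953 ] [ 0.08576491 -0.01189092 -0.99644152] [[532.88458611   0.         277.3732626 ]
 [  0.         532.88458611 199.77198509]
 [  0.           0.           1.        ]]
scene [1.53340278 0.12295582 1.22646417] [-0.64269844 -0.09763221 -0.75990912] [[545.3107821    0.         281.64894571]
 [  0.         545.3107821  206.29950837]
 [  0.           0.           1.        ]]
```

View pics/top.png

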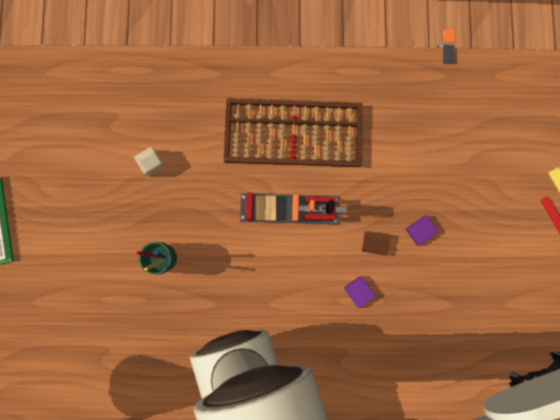

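View pics/scene.png

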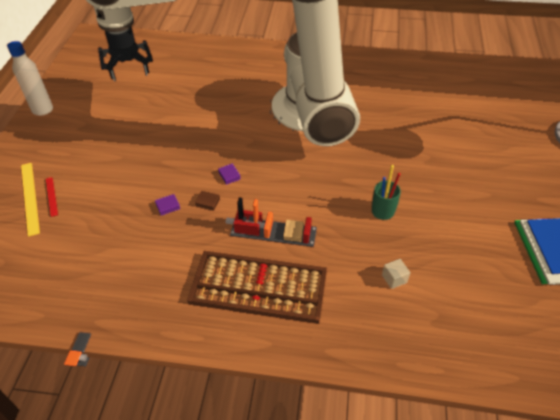

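Top view: clamp from (242,207) to (345,210), with its jaws on the left. The candidates are one dark brown board at (377,243) and purple ones at (422,230) and (360,292). The brown one fits walnut. I'll confirm that in an enlarged crop.

```bash
python3 - <<'E'
from h import *
a=cv2.imread("pics/top.png")
cv2.imwrite("pics/crop.png",cv2.resize(a[180:280,230:420],None,fx=4.2,fy=4.2,interpolation=cv2.INTER_CUBIC)[:,:798])
c=calibration("top")
hsv=cv2.cvtColor(a,cv2.COLOR_BGR2HSV)
for uv in [(377,243),(368,240),(385,250),(377,262),(360,292),(248,207),(262,207),(271,207),(284,207),(296,207),(320,205),(325,216)]:print(uv,hsv[uv[1],uv[0]],a[uv[1],uv[0]])
E
```

```text
(377, 243) [ 10 164  98] [35 57 98]
(368, 240) [ 11 168  94] [32 55 94]
(385, 250) [ 11 160  99] [37 59 99]
(377, 262) [ 12 161 162] [ 60 101 162]
(360, 292) [143 150 141] [141  58 122]
(248, 207) [  1 203 172] [ 35  39 172]
(262, 207) [ 16 129 142] [ 70 109 142]
(271, 207) [ 17 124 207] [106 162 207]
(284, 207) [10 14 54] [51 52 54]
(296, 207) [ 11 190 239] [ 61 125 239]
(320, 205) [ 5 21 74] [68 69 74]
(325, 216) [  1 203 161] [ 33  37 161]
```

View pics/crop.png

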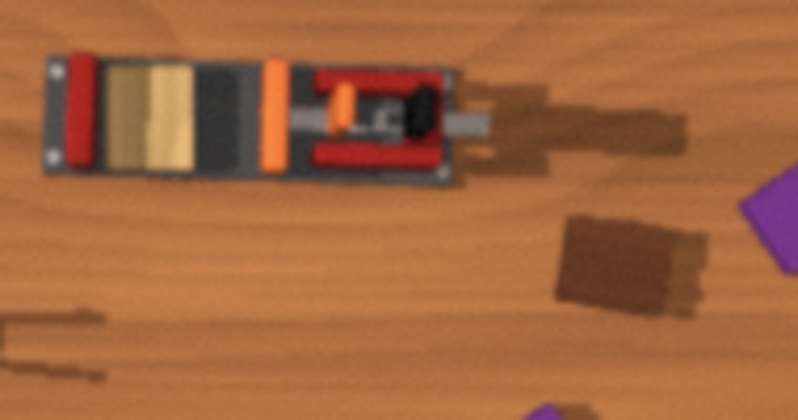

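The crop confirms the brown board (crop 612,265) as walnut and the other two as purple. The bamboo board lies at crop (150,118), close to the fixed jaw. Next I measure.

```bash
cat >> h.py <<'E'
def mask(bgr,lo,hi,roi):
    h=cv2.cvtColor(bgr,cv2.COLOR_BGR2HSV); m=cv2.inRange(h,np.array(lo),np.array(hi)); r=np.zeros_like(m); x0,y0,x1,y1=roi; r[y0:y1,x0:x1]=m[y0:y1,x0:x1]; return r
def blobs(m,amin):
    cs=cv2.findContours(m,cv2.RETR_EXTERNAL,cv2.CHAIN_APPROX_NONE)[0]
    return sorted([q for q in cs if cv2.contourArea(q)>amin],key=cv2.contourArea,reverse=True)
def rect(c,q,z):
    P=np.array([onz(c,p[0],z)[:2] for p in q])
    (x,y),(w,h),_=r=cv2.minAreaRect((P*1000).astype(np.float32))
    B=cv2.boxPoints(r); e=[B[1]-B[0],B[2]-B[1]]; e=max(e,key=np.linalg.norm)
    ang=np.arctan2(e[1],e[0]); ang=(ang+np.pi/2)%np.pi-np.pi/2
    return np.round([x,y,max(w,h),min(w,h)],1), round(float(ang),4)  # centre mm, sizes, angle of long side
E
python3 - <<'E'
from h import *
a=cv2.imread("pics/top.png");c=calibration("top")
print("walnut",[rect(c,q,.02) for q in blobs(mask(a,(5,130,70),(14,255,112),(355,225,400,262)),100)])
print("fixed jaw",[rect(c,q,.052) for q in blobs(mask(a,(0,170,110),(5,255,255),(236,185,256,230)),40)])
print("bamboo",[rect(c,q,.028) for q in blobs(mask(a,(12,80,110),(22,160,255),(254,192,280,224)),40)])
print("jaw",[rect(c,q,.052) for q in blobs(mask(a,(7,180,180),(14,255,255),(288,185,303,230)),40)])
print("housing",[rect(c,q,.052) for q in blobs(mask(a,(0,170,110),(5,255,255),(300,185,350,230)),30)])
print(proj(calibration("top"),[0.3,-.25,0]))
E
```

```text
walnut [(array([ 493.9, -254.3,   64.3,   50.5]), 1.4014)]
fixed jaw [(array([578.8,  54.6,  62.2,  14.1]), -0.0426)]
bamboo [(array([581.2,  12.7,  67.9,  60.5]), 0.0056)]
jaw [(array([577. , -55.2,  62.3,  12.2]), -0.0456)]
housing [(array([ 554.6, -113.3,   68.8,   11.9]), -1.5658), (array([ 596.3, -113.4,   69. ,    9.6]), -1.5652)]
[[374.29998881 323.17747547]]
```

```bash
cat >> h.py <<'E'
from scipy.spatial.transform import Rotation as Ro
def tool():
    s=env.get_state(); q=s["ee_rot"]; return s,np.array(s["eef_pos"]),Ro.from_quat([q[1],q[2],q[3],q[0]])
def go(pos,yaw_x):
    """row (tool axes, full-scale fractions) to TCP pos, tool down, tool x at world angle yaw_x"""
    s,p,R=tool(); T=Ro.from_matrix(np.array([[np.cos(yaw_x),np.sin(yaw_x),0],[np.sin(yaw_x),-np.cos(yaw_x),0],[0,0,-1]]).T)
    print("row",np.round(R.inv().apply(np.array(pos)-p),4),np.round((R.inv()*T).as_rotvec()/(np.pi/2),4))
E
python3 -c "
from h import *
go([.494,-.254,.22],-0.171)
c=calibration('wrist');print(ray(c,(280,210)))"
```

```text
row [ 0.3375 -0.1336  0.022 ] [-7.000e-04  1.000e-04  3.908e-01]
(array([ 0.30798588, -0.49053308,  0.37402137]), array([-0.2552248 , -0.11312887, -0.9602758 ]))
```

```bash
python3 -m inch '[[[0.3375,-0.1335,0.022,0,0,0.391],[0.3375,-0.1335,0.022,0,0,0.391],[0.3375,-0.1335,0.022,0,0,0.391],[0.3375,-0.1335,0.022,0,0,0.391],[0.3375,-0.1335,0.022,0,0,0.391],[0.3375,-0.1335,0.022,0,0,0.391],[0.3375,-0.1335,0.022,0,0,0.391],[0.3375,-0.1335,0.022,0,0,0.391],[0.3375,-0.1335,0.022,0,0,0.391]]]' 1
python3 - <<'E'
from h import *
c=calibration("wrist");a=snapshot("wrist")[:,:,::-1].copy();cv2.imwrite("pics/w1.png",a)
print(env.get_state()["qpos"],proj(c,[.494,-.254,.02]))
for q in blobs(mask(a,(5,120,60),(14,255,115),(0,0,560,420)),800):print(rect(c,q,.02),cv2.boundingRect(q),cv2.contourArea(q))
E
```

```text
time: 1.23
eef_pos: [0.4934, -0.2553, 0.2203]
ee_rot: [0.0, 0.996, -0.086, -0.0]
contact_force: [-0.5, 0.2, 0.4]
width: 0.0859
grasp_force: 0.0
[-6.16237471e-01  1.18417950e-01  1.51783055e+00 -1.05879662e-04
  1.50541096e+00  1.12756329e+00] [[279.77593558 182.48009669]]
```

View pics/w1.png

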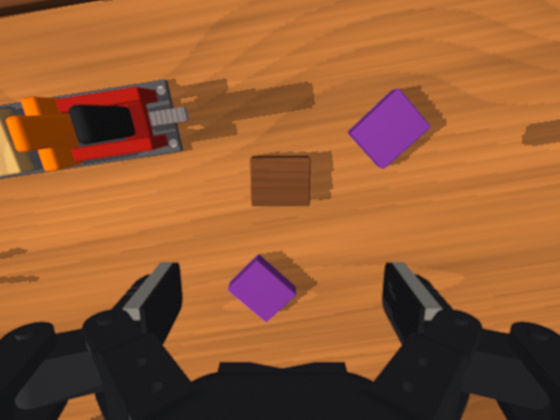

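Wrist view: walnut at (280,180), purples at (389,128) and (262,288), clamp at upper left. The mask missed it, so I sample colours and refit.

```bash
python3 - <<'E'
from h import *
a=cv2.imread("pics/w1.png");c=calibration("wrist");h=cv2.cvtColor(a,cv2.COLOR_BGR2HSV)
print(h[180,245:318:4].tolist());print(h[146:216:4,280].tolist())
for v in(120,135):
  for q in blobs(mask(a,(3,100,50),(16,255,v),(225,130,322,225)),800):
    print(v,rect(c,q,.02),cv2.boundingRect(q))
    qq=cv2.approxPolyDP(q,5,True)[:,0];print(qq.tolist())
E
```

```text
[[14, 183, 204], [14, 182, 198], [11, 177, 115], [12, 176, 116], [12, 174, 114], [12, 175, 115], [12, 176, 116], [12, 175, 115], [12, 177, 114], [12, 174, 114], [12, 174, 114], [12, 174, 114], [12, 174, 114], [12, 177, 114], [12, 174, 114], [12, 176, 113], [12, 175, 102], [14, 176, 145], [14, 178, 145]]
[[13, 180, 195], [13, 179, 191], [13, 177, 140], [11, 177, 114], [12, 173, 122], [12, 175, 127], [12, 178, 126], [12, 175, 125], [12, 176, 119], [12, 178, 119], [11, 174, 119], [12, 177, 118], [12, 181, 120], [11, 173, 122], [12, 177, 114], [13, 180, 159], [14, 181, 190], [13, 179, 194]]
120 (array([ 496.3, -255.7,   58.4,   49.7]), 1.3965) (252, 155, 59, 50)
[[252, 157], [309, 159], [307, 171], [252, 170], [307, 172], [306, 178], [252, 177], [300, 184], [253, 187], [254, 195], [306, 193], [306, 200], [253, 204], [308, 204], [308, 155]]
135 (array([ 496.2, -256. ,   60.4,   51.8]), 1.3965) (251, 154, 62, 52)
[[251, 157], [254, 205], [309, 203], [309, 155]]
```

```bash
python3 -c "
from h import *
print(env.tips_ahead);go([.4962,-.2558,.04],-0.1743)"
```

```text
0.011
row [ 2.900e-03 -1.000e-04  1.803e-01] [0.     0.0001 0.0008]
```

```bash
python3 -m inch '[[[0.003,0,0.06,0,0,0.001],[0.003,0,0.12,0,0,0.001],[0.003,0,0.18,0,0,0.001],[0.003,0,0.206,0,0,0.001],[0.003,0,0.206,0,0,0.001],[0.003,0,0.206,0,0,0.001]]]' 1
python3 -m inch '[[[0,0,0,0,0,0],[0,0,0,0,0,0],[0,0,0,0,0,0],[0,0,0,0,0,0],[0,0,0,0,0,0],[0,0,0,0,0,0],[0,0,0,0,0,0],[0,0,0,0,0,0]]]' -1 30
python3 -m inch '[[[0,0,-0.06,0,0,0],[0,0,-0.12,0,0,0],[0,0,-0.18,0,0,0],[0,0,-0.18,0,0,0]]]'
python3 -c "
from h import *
go([.575,.015,.195],1.56);cv2.imwrite('pics/w2.png',snapshot('wrist')[:,:,::-1])"
```

```text
time: 2.02
eef_pos: [0.4974, -0.2558, 0.0158]
ee_rot: [0.0, 0.996, -0.087, 0.001]
contact_force: [-0.1, -0.3, -0.7]
width: 0.0855
grasp_force: 0.0
time: 3.02
eef_pos: [0.4975, -0.2553, 0.0157]
ee_rot: [0.001, 0.996, -0.086, 0.001]
contact_force: [-2.2, 0.6, 9.2]
width: 0.0591
grasp_force: 30.9
time: 3.52
eef_pos: [0.4985, -0.2557, 0.2001]
ee_rot: [0.002, 0.996, -0.086, 0.004]
contact_force: [-0.3, 0.3, 0.0]
width: 0.0594
grasp_force: 34.4
row [ 0.0288 -0.2798  0.0043] [ 0.0061 -0.0017 -1.1031]
```

View pics/w2.png

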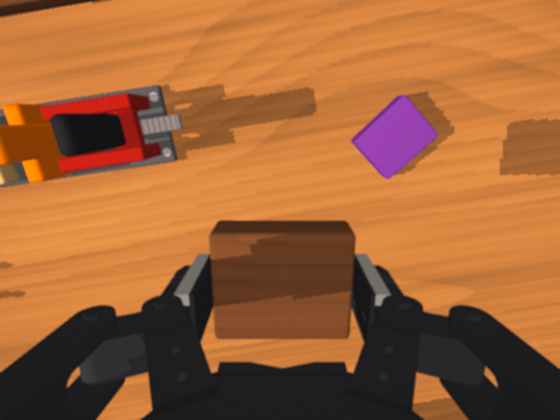

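Walnut is held squarely. Next I go to a viewing pose short of the clamp, turned to its axes, in two calls because the turn exceeds 1.

```bash
python3 -c "
from h import *
a=cv2.imread('pics/w2.png');c=calibration('wrist');s,p,R=tool()
for q in blobs(mask(a,(3,100,40),(13,255,165),(205,236,365,345)),2000)[:2]:
  for v in [(213,236),(353,236),(350,337),(214,337)]:
    P=onz(c,v,p[2]+.0043);print(v,np.round(R.inv().apply(P-p)*1000,1))
  print(cv2.boundingRect(q))
go([.575,-.08,.22],1.0);go([.575,-.08,.22],1.56)"

```

```text
(213, 236) [ 20.4 -27.   -4.3]
(353, 236) [20.3 29.5 -4.2]
(350, 337) [-27.1  30.8  -4.4]
(214, 337) [-26.9 -29.2  -4.5]
(205, 236, 160, 109)
row [ 0.0462 -0.1858 -0.0232] [ 0.0026 -0.0016 -0.7467]
row [ 0.0462 -0.1858 -0.0232] [ 3.2000e-03 -9.0000e-04 -1.1032e+00]
```

```bash
python3 -m inch '[[[0.046,-0.186,-0.023,0,0,-0.8],[0.046,-0.186,-0.023,0,0,-0.8],[0.046,-0.186,-0.023,0,0,-0.8],[0.046,-0.186,-0.023,0,0,-0.8],[0.046,-0.186,-0.023,0,0,-0.8],[0.046,-0.186,-0.023,0,0,-0.8],[0.046,-0.186,-0.023,0,0,-0.8],[0.046,-0.186,-0.023,0,0,-0.8]]]' 
python3 -m inch '[[[0,0,0,0.003,-0.001,-0.303],[0,0,0,0.003,-0.001,-0.303],[0,0,0,0.003,-0.001,-0.303],[0,0,0,0.003,-0.001,-0.303],[0,0,0,0.003,-0.001,-0.303]]]'
python3 - <<'E'
from h import *
s,p,R=tool();print(R.as_matrix().round(4).tolist())
c=calibration("wrist");a=snapshot("wrist")[:,:,::-1].copy();cv2.imwrite("pics/w3.png",a)
np.savez("w3.npz",**{k:np.array(v) for k,v in c.items()})
E
```

```text
time: 4.58
eef_pos: [0.574, -0.0793, 0.2163]
ee_rot: [-0.001, 0.857, 0.515, -0.001]
contact_force: [-1.0, 0.5, -1.1]
width: 0.0585
grasp_force: 34.4
time: 5.2
eef_pos: [0.5743, -0.0794, 0.217]
ee_rot: [-0.002, 0.712, 0.702, -0.002]
contact_force: [0.7, 0.1, -0.5]
width: 0.059
grasp_force: 34.4
[[0.0151, 0.9999, -0.0053], [0.9999, -0.0151, -0.0001], [-0.0002, -0.0053, -1.0]]
```

View pics/w3.png

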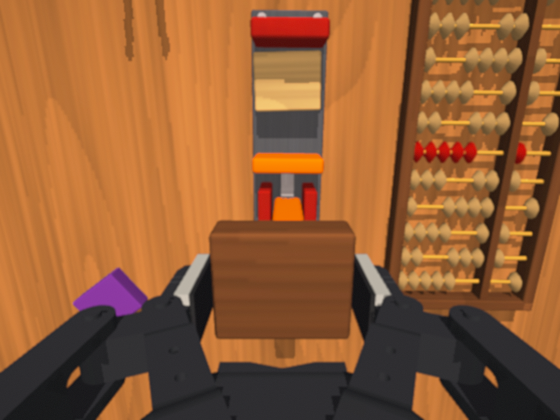

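The view shows the fixed red jaw at (290,28), bamboo at (288,80), orange jaw at (288,163) and trigger at (287,208). Measuring edges.

```bash
python3 - <<'E'
from h import *
a=cv2.imread("pics/w3.png");c=dict(np.load("w3.npz"));h=cv2.cvtColor(a,cv2.COLOR_BGR2HSV)
print("cam",ray(c,(280,210))[0])
print([(r,h[r,288].tolist()) for r in list(range(10,54,3))+list(range(104,178,3))])
for n,lo,hi,roi,z in [("bamboo",(12,90,90),(22,200,255),(250,44,326,125),.028),("jaw",(6,150,170),(15,255,255),(245,150,330,176),.052),("red",(0,150,60),(5,255,255),(240,5,335,50),.052),("hous",(0,150,100),(5,255,255),(250,183,325,222),.052)]:
  for q in blobs(mask(a,lo,hi,roi),150):
    print(n,rect(c,q,z),cv2.boundingRect(q),cv2.approxPolyDP(q,3,True)[:,0].tolist())
E
```

```text
cam [ 0.57509667 -0.01092186  0.34924594]
[(10, [10, 98, 153]), (13, [170, 8, 99]), (16, [0, 101, 142]), (19, [2, 231, 215]), (22, [2, 231, 205]), (25, [2, 232, 203]), (28, [2, 228, 200]), (31, [2, 226, 196]), (34, [2, 228, 180]), (37, [1, 217, 114]), (40, [1, 215, 82]), (43, [1, 214, 81]), (46, [1, 201, 80]), (49, [165, 14, 72]), (52, [17, 137, 155]), (104, [18, 136, 232]), (107, [18, 138, 233]), (110, [16, 128, 140]), (113, [165, 7, 69]), (116, [170, 11, 70]), (119, [0, 7, 70]), (122, [0, 11, 70]), (125, [0, 7, 70]), (128, [165, 7, 69]), (131, [160, 11, 69]), (134, [160, 11, 70]), (137, [170, 10, 75]), (140, [0, 8, 98]), (143, [0, 10, 98]), (146, [0, 10, 98]), (149, [0, 11, 97]), (152, [4, 96, 143]), (155, [14, 255, 245]), (158, [16, 255, 251]), (161, [17, 255, 253]), (164, [16, 255, 252]), (167, [16, 255, 251]), (170, [15, 255, 250]), (173, [8, 134, 167]), (176, [7, 31, 140])]
bamboo (array([577. ,  11.2,  67.5,  63.8]), 1.5283) (250, 44, 72, 81) [[250, 44], [250, 124], [252, 71], [257, 111], [320, 108], [320, 51], [252, 54]]
jaw (array([577.3, -53.9,  74.7,  22.1]), -0.0155) (245, 150, 85, 26) [[245, 150], [245, 175], [252, 175], [253, 171], [329, 175], [329, 150], [323, 150], [321, 157], [316, 153], [257, 153], [253, 157], [251, 150]]
red (array([580.5,  50. ,  61.4,  21.6]), -0.0182) (251, 17, 78, 31) [[251, 19], [251, 34], [257, 46], [317, 47], [322, 46], [328, 35], [327, 17]]
hous (array([556.2, -90.6,  30.3,  12. ]), 1.5455) (258, 187, 14, 33) [[260, 187], [258, 219], [270, 219], [271, 188]]
hous (array([597.3, -91.2,  30.3,  11.9]), -1.5702) (303, 187, 14, 33) [[304, 187], [304, 218], [315, 219], [314, 187]]
```

```bash
python3 - <<'E'
from h import *
a=cv2.imread("pics/w3.png");c=dict(np.load("w3.npz"))
for n,lo,hi,roi,z in [("bamboo",(13,105,120),(22,158,255),(250,44,326,125),.028),("bamboo2",(13,105,185),(22,158,255),(250,44,326,125),.028),("jaw",(6,210,190),(20,255,255),(245,150,330,176),.052),("redtop",(0,150,140),(5,255,255),(240,5,335,50),.052)]:
  for q in blobs(mask(a,lo,hi,roi),150):
    print(n,rect(c,q,z),cv2.boundingRect(q),cv2.approxPolyDP(q,3,True)[:,0].tolist())
P=lambda uv,z:np.round(onz(c,uv,z)*1000,1)[:2]
print("corners",[P(u,.028) for u in[(254,52),(320,51),(321,109),(256,111)]])
print("redtop front edge",P((252,36),.052),P((328,36),.052),"back",P((251,19),.052),P((327,17),.052))
print("jaw edge",P((253,153),.052),P((322,153),.052))
print("plate sides",[P(u,.008) for u in[(254,140),(325,140)]])
E
```

```text
bamboo (array([577.6,  15.2,  60.4,  49.9]), 0.0133) (251, 51, 70, 61) [[251, 56], [257, 111], [320, 108], [319, 51], [255, 52]]
bamboo2 (array([578.4,   4. ,  58.7,  26.5]), -0.0169) (255, 79, 66, 32) [[255, 81], [258, 110], [319, 108], [319, 82]]
jaw (array([577.7, -54.3,  62.9,  15.9]), -0.0156) (252, 154, 72, 19) [[252, 160], [256, 172], [323, 170], [323, 160], [316, 154], [257, 154]]
redtop (array([580.6,  54. ,  61.4,  13.6]), -0.018) (251, 17, 78, 20) [[251, 19], [252, 35], [328, 35], [327, 17]]
corners [array([549.8,  39.8]), array([607.4,  39.6]), array([609. ,  -8.9]), array([549.7,  -9.7])]
redtop front edge [550.6  47.8] [611.2  46.7] back [550.3  59.9] [610.1  60.3]
jaw edge [547.7 -45. ] [607.9 -46. ]
plate sides [array([545.1, -37.2]), array([615.6, -38.4])]
```

```bash
cat >> h.py <<'E'
def edge(c,f,fixed,lo,hi,axis,z):
    """world line (centre mm, dir angle) through strongest gradient along rows(axis=0)/cols(axis=1) in [lo,hi) at each fixed coord"""
    pts=[]
    for k in fixed:
        l=(f[lo:hi,k] if axis==0 else f[k,lo:hi]).astype(float); g=np.abs(np.gradient(cv2.GaussianBlur(l.reshape(1,-1),(3,1),0).ravel())); i=int(g.argmax())
        if 0<i<len(g)-1:
            d=g[i-1]-2*g[i]+g[i+1]; i=i+(0.5*(g[i-1]-g[i+1])/d if d else 0)
        pts.append(onz(c,(k,lo+i) if axis==0 else (lo+i,k),z)[:2]*1000)
    P=np.array(pts); m=np.median(P,0); P=P[np.linalg.norm(P-m,axis=1)<1e3]
    vx,vy,x0,y0=cv2.fitLine(P.astype(np.float32),cv2.DIST_HUBER,0,.01,.01).ravel()
    return np.round([x0,y0],1),round(float((np.arctan2(vy,vx)+np.pi/4)%np.pi-np.pi/4),4)
E
python3 - <<'E'
from h import *
a=cv2.imread("pics/w3.png");c=dict(np.load("w3.npz"))
S=cv2.cvtColor(a,cv2.COLOR_BGR2HSV)[:,:,1]; G=a[:,:,1];B=a[:,:,0]
print("near",edge(c,G,range(262,316),103,117,0,.028))
print("far",edge(c,G,range(262,316),46,57,0,.028))
print("left lit",edge(c,B,range(84,106),248,264,1,.028),"left dk",edge(c,S,range(56,78),246,262,1,.028))
print("right lit",edge(c,B,range(84,106),314,328,1,.028),"right dk",edge(c,S,range(56,78),314,328,1,.028))
print("red back",edge(c,S,range(256,322),12,24,0,.052),"red front",edge(c,a[:,:,2],range(256,322),32,41,0,.052))
print("jaw front",edge(c,a[:,:,2],range(260,314),148,158,0,.052))
print("hous L",edge(c,S,range(190,216),250,264,1,.052),"hous R",edge(c,S,range(190,216),309,324,1,.052))
E
```

```text
near (array([586.2,  -8.8], dtype=float32), 0.0079)
far (array([578.4,  40.3], dtype=float32), 0.0167)
left lit (array([546.9,   4.9], dtype=float32), 1.5673) left dk (array([546.8,  28. ], dtype=float32), 1.5441)
right lit (array([607.3,   0.8], dtype=float32), 1.5721) right dk (array([612. ,  25.4], dtype=float32), 1.5573)
red back (array([583.2,  61.3], dtype=float32), -0.0293) red front (array([582.2,  47.3], dtype=float32), -0.0261)
jaw front (array([571.4, -44.7], dtype=float32), -0.0233)
hous L (array([549.6, -90.8], dtype=float32), 1.5415) hous R (array([603.6, -90.6], dtype=float32), 1.5414)
```

```bash
python3 - <<'E'
from h import *
a=cv2.imread("pics/w3.png");c=dict(np.load("w3.npz"));s,p,R=tool();p=p*1000
V=a[:,:,2];S=cv2.cvtColor(a,cv2.COLOR_BGR2HSV)[:,:,1]
for dz in (.0043,0,-.004):
  z=p[2]/1000+dz
  t=lambda e:np.round(R.inv().apply(np.r_[e[0],p[2]]-p)[:2],1)
  f=edge(c,V,range(225,340),229,243,0,z);n=edge(c,V,range(225,340),328,344,0,z)
  l=edge(c,V,range(240,250),203,222,1,z);r=edge(c,V,range(240,250),345,362,1,z)
  print(dz,"far",t(f),f[1],"near",t(n),n[1],"L",t(l),"R",t(r))
for dz in(-.0157,-.02,-.024):
  f=edge(c,V,range(230,335),215,229,0,p[2]/1000+dz);print("bottom far",dz,t(f),f[1])
print(V[212:245,280].tolist(),V[326:346,280].tolist(),V[245,200:225].tolist(),V[245,340:370].tolist())
E
```

```text
0.0043 far [21.9 -4.2] -0.018 near [-27.8  -4.6] -0.0126 L [ 16.8 -30.6] R [16.8 28.7]
0 far [20.4 -4.3] -0.0179 near [-31.   -4.7] -0.0126 L [ 15.1 -31.7] R [15.1 29.6]
-0.004 far [18.9 -4.5] -0.0179 near [-34.   -4.9] -0.0126 L [ 13.5 -32.6] R [13.5 30.5]
bottom far -0.0157 [20.7 -1.1] -0.0153
bottom far -0.02 [19.3 -1.1] -0.0153
bottom far -0.024 [18.  -1.2] -0.0153
[243, 243, 244, 244, 244, 244, 245, 242, 209, 144, 115, 115, 117, 117, 117, 117, 114, 114, 117, 125, 133, 145, 157, 160, 156, 149, 143, 138, 132, 128, 125, 124, 125] [123, 121, 119, 118, 117, 116, 117, 118, 119, 120, 116, 108, 106, 120, 132, 136, 136, 135, 135, 135] [215, 219, 217, 215, 213, 213, 217, 218, 205, 164, 125, 119, 125, 129, 131, 130, 131, 131, 131, 131, 131, 131, 131, 130, 129] [129, 130, 130, 130, 130, 130, 130, 130, 130, 130, 129, 128, 122, 114, 129, 171, 200, 208, 207, 205, 203, 200, 198, 196, 194, 196, 200, 203, 204, 202]
```

```bash
python3 -c "
from h import *
go([.5781,.0185,.1],1.5758)"
```

```text
row [0.098  0.003  0.1171] [-0.0033  0.0001 -0.0124]
```

```bash
python3 -m inch '[[[0.049,0.0015,0,-0.003,0,-0.0124],[0.098,0.003,0,-0.003,0,-0.0124],[0.098,0.003,0.05,-0.003,0,-0.0124],[0.098,0.003,0.1,-0.003,0,-0.0124],[0.098,0.003,0.135,-0.003,0,-0.0124],[0.098,0.003,0.135,-0.003,0,-0.0124],[0.098,0.003,0.135,-0.003,0,-0.0124]]]'
python3 - <<'E'
from h import *
go([.5781,.0185,.046],1.5758)
np.savez("w4.npz",**{k:np.array(v) for k,v in calibration("wrist").items()})
cv2.imwrite("pics/w4.png",snapshot("wrist")[:,:,::-1])
cv2.imwrite("pics/s4.png",cv2.resize(snapshot("scene")[180:260,200:340,::-1],None,fx=5,fy=5))
E
```

```text
time: 6.12
eef_pos: [0.5785, 0.0183, 0.0839]
ee_rot: [0.001, 0.705, 0.71, 0.0]
contact_force: [-0.5, -0.9, 1.0]
width: 0.0592
grasp_force: 34.3
row [ 0.0002 -0.0005  0.0379] [0.001  0.0003 0.0015]
```

View pics/w4.png

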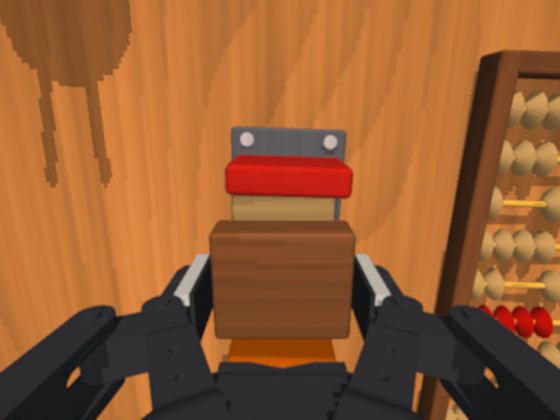

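Walnut hovers over the bamboo strip at (284,208), with the red jaw at (288,177). Checking sideways alignment before lowering.

```bash
python3 - <<'E'
from h import *
a=cv2.imread("pics/w4.png");c=dict(np.load("w4.npz"));V=a[:,:,2];S=cv2.cvtColor(a,cv2.COLOR_BGR2HSV)[:,:,1]
P=lambda uv,z:np.round(onz(c,uv,z)[:2]*1000,1)
for r in(202,208,214):print(r,S[r,222:242].tolist(),S[r,325:350].tolist())
print("bam L",edge(c,S,range(201,217),224,240,1,.028),"R",edge(c,S,range(201,217),330,342,1,.028))
print("bot far",edge(c,V,range(230,335),215,229,0,.0682))
print("top L",edge(c,V,range(240,250),203,222,1,.0882),"R",edge(c,V,range(240,250),345,362,1,.0882))
print("top far/near",edge(c,V,range(225,340),229,243,0,.0882),edge(c,V,range(225,340),328,344,0,.0882))
E
```

```text
202 [181, 181, 182, 179, 182, 182, 179, 181, 178, 162, 144, 137, 139, 140, 141, 139, 139, 140, 141, 141] [140, 140, 141, 138, 141, 140, 141, 141, 142, 133, 96, 29, 3, 3, 30, 120, 168, 180, 180, 181, 181, 182, 180, 179, 179]
208 [182, 181, 181, 180, 179, 178, 178, 178, 179, 162, 144, 139, 140, 142, 142, 142, 142, 142, 142, 142] [141, 141, 141, 142, 141, 141, 141, 140, 140, 127, 74, 18, 8, 14, 88, 152, 178, 180, 180, 180, 179, 180, 180, 182, 179]
214 [180, 181, 180, 180, 179, 178, 178, 180, 176, 162, 146, 139, 140, 141, 139, 141, 141, 141, 141, 139] [141, 141, 141, 142, 141, 139, 140, 141, 139, 120, 59, 12, 6, 33, 120, 168, 179, 183, 181, 180, 180, 181, 180, 179, 180]
bam L (array([548.1,  32.1], dtype=float32), 1.537) R (array([610.6,  33.3], dtype=float32), 1.564)
bot far (array([577.5,  39.1], dtype=float32), 0.0036)
top L (array([547.7,  35. ], dtype=float32), 1.5719) R (array([607.1,  35.3], dtype=float32), 1.5429)
top far/near (array([577.4,  40.3], dtype=float32), 0.0019) (array([576. ,  -9.7], dtype=float32), 0.0053)
```

```bash
python3 -m inch '[[[0.0006,0.0003,0.018,0,0,0],[0.0006,0.0003,0.036,0,0,0],[0.0006,0.0003,0.037,0,0,0],[0.0006,0.0003,0.038,0,0,0],[0.0006,0.0003,0.038,0,0,0]]]'
python3 -m inch '[[[0,0,0.001,0,0,0],[0,0,0.002,0,0,0],[0,0,0.002,0,0,0]]]'
```

```text
time: 6.85
eef_pos: [0.5779, 0.019, 0.0439]
ee_rot: [-0.0, 0.704, 0.71, -0.0]
contact_force: [-0.7, 0.4, -1.0]
width: 0.059
grasp_force: 35.4
time: 7.22
eef_pos: [0.5782, 0.019, 0.0431]
ee_rot: [0.0, 0.704, 0.71, -0.0]
contact_force: [-5.2, -0.0, 11.8]
width: 0.0589
grasp_force: 36.7
```

```bash
python3 -m inch '[[[0,0,-0.001,0,0,0],[0,0,-0.001,0,0,0]]]'
python3 -m inch '[[[0,0,0,0,0,0],[0,0,0,0,0,0],[0,0,0,0,0,0],[0,0,0,0,0,0]]]' 1
python3 -m inch '[[[0,0,-0.03,0,0,0],[0,0,-0.07,0,0,0],[0,0,-0.13,0,0,0],[-0.05,0,-0.17,0,0,0],[-0.1,0,-0.17,0,0,0],[-0.1,0,-0.17,0,0,0],[-0.1,0,-0.17,0,0,0]]]'
python3 - <<'E'
from h import *
np.savez("w5.npz",**{k:np.array(v) for k,v in calibration("wrist").items()})
a=snapshot("wrist")[:,:,::-1].copy();cv2.imwrite("pics/w5.png",a)
cv2.imwrite("pics/w5c.png",cv2.resize(a[0:250,200:380],None,fx=2.4,fy=2.4,interpolation=cv2.INTER_CUBIC))
s,p,R=tool();print(R.as_matrix().round(4)[:2,0])
E
```

```text
time: 7.48
eef_pos: [0.5781, 0.019, 0.0433]
ee_rot: [0.0, 0.704, 0.71, -0.0]
contact_force: [-0.8, 0.0, -1.0]
width: 0.059
grasp_force: 35.4
time: 7.98
eef_pos: [0.5781, 0.019, 0.0432]
ee_rot: [-0.0, 0.704, 0.71, -0.0]
contact_force: [0.2, -0.2, -0.9]
width: 0.0854
grasp_force: 0.0
time: 8.85
eef_pos: [0.5788, -0.0808, 0.2131]
ee_rot: [-0.0, 0.704, 0.71, -0.0]
contact_force: [0.5, 0.0, 0.2]
width: 0.0855
grasp_force: 0.0
[-0.0086  1.    ]
```

View pics/w5c.png

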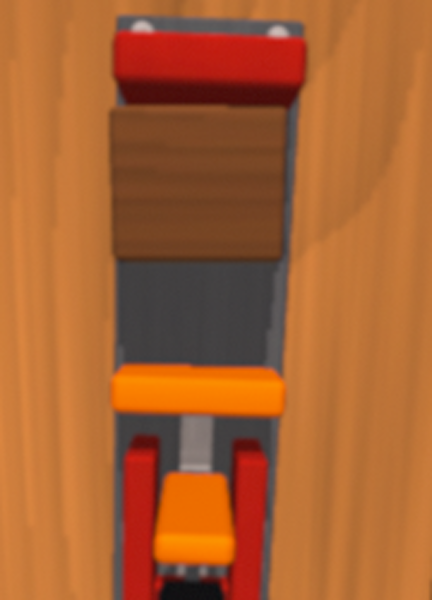

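The walnut lies squarely, hiding the bamboo (crop 195,180); the orange jaw is at (197,392) and the trigger at (195,520). I check flushness from both sides.

```bash
python3 -m inch '[[[0.04,0.05,0.04,0,0,0],[0.05,0.1,0.04,0,0,0],[0.05,0.1,0.04,0,0,0],[0.05,0.1,0.04,0,0,0]]]'
python3 - <<'E'
from h import *
np.savez("w6.npz",**{k:np.array(v) for k,v in calibration("wrist").items()})
cv2.imwrite("pics/w6.png",snapshot("wrist")[:,:,::-1])
E
python3 -m inch '[[[0,-0.06,0,0,0,0],[0,-0.12,0,0,0,0],[0,-0.18,0,0,0,0],[0,-0.2,0,0,0,0],[0,-0.2,0,0,0,0]]]'
python3 - <<'E'
from h import *
np.savez("w7.npz",**{k:np.array(v) for k,v in calibration("wrist").items()})
cv2.imwrite("pics/w7.png",snapshot("wrist")[:,:,::-1])
t=[]
for k in(6,7):
  a=cv2.imread(f"pics/w{k}.png");c=dict(np.load(f"w{k}.npz"));u=proj(c,[.578,.016,.03])[0].astype(int);print(u)
  x,y=max(u[0]-70,0),max(u[1]-75,0);t.append(cv2.resize(a[y:y+150,x:x+140],(392,420),interpolation=cv2.INTER_CUBIC));print(x,y)
cv2.imwrite("pics/sides.png",np.hstack(t))
E
```

```text
time: 9.4
eef_pos: [0.6782, -0.0291, 0.1728]
ee_rot: [-0.0, 0.704, 0.711, -0.0]
contact_force: [0.8, 0.2, 0.6]
width: 0.0855
grasp_force: 0.0
time: 10.07
eef_pos: [0.4772, -0.0319, 0.1747]
ee_rot: [0.001, 0.704, 0.71, 0.001]
contact_force: [0.5, -0.1, 1.4]
width: 0.0853
grasp_force: 0.0
[158 141]
88 66
[408 139]
338 64
```

View pics/sides.png

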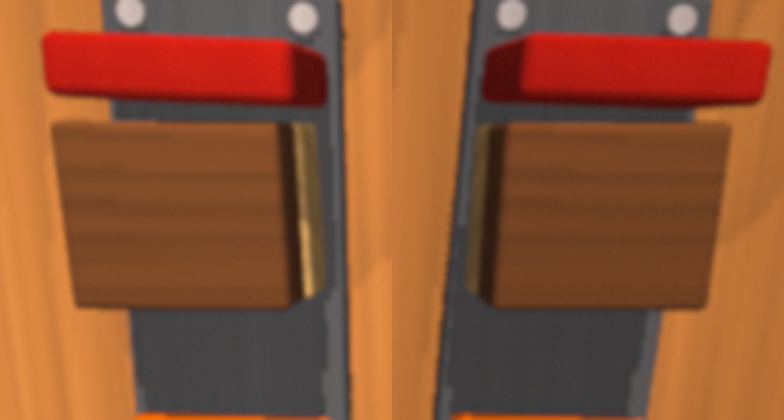

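```bash
python3 - <<'E'
from h import *
for k,x,y,cols in((6,88,66,(180,208)),(7,338,64,(360,385))):
  a=cv2.imread(f"pics/w{k}.png");c=dict(np.load(f"w{k}.npz"))
  for r in(120,135,150,160):print(k,r,list(range(cols[0],cols[0]+1)),a[r,cols[0]:cols[1],1].tolist(),a[r,cols[0]:cols[1],0].tolist())
  P=lambda u,z:np.round(onz(c,u,z)[:2]*1000,1).tolist()
  if k==6: e=[(188.5,141,.048),(195.2,141,.028),(202,141,.008)]
  else: e=[(375.5,139,.048),(370.5,139,.028),(366,139,.008)]
  print([P(u[:2],u[2]) for u in e])
E
```

```text
6 120 [180] [78, 78, 78, 78, 77, 74, 67, 56, 45, 35, 33, 32, 46, 78, 109, 113, 99, 83, 77, 77, 76, 75, 70, 69, 68, 69, 75, 86] [42, 42, 43, 41, 42, 40, 37, 32, 25, 20, 20, 19, 28, 45, 66, 67, 60, 51, 47, 47, 50, 60, 66, 70, 69, 70, 75, 85]
6 135 [180] [77, 77, 78, 77, 77, 77, 74, 69, 57, 44, 34, 32, 31, 42, 72, 101, 106, 92, 79, 78, 78, 77, 74, 69, 70, 69, 74, 87] [43, 42, 43, 41, 42, 43, 41, 38, 31, 25, 20, 19, 16, 24, 43, 60, 64, 55, 48, 48, 48, 52, 61, 66, 70, 70, 75, 86]
6 150 [180] [71, 71, 71, 70, 70, 71, 71, 69, 63, 53, 42, 33, 32, 31, 54, 102, 144, 150, 123, 91, 79, 76, 74, 71, 69, 68, 67, 74] [39, 39, 38, 38, 38, 39, 40, 39, 35, 30, 26, 21, 21, 17, 30, 58, 84, 88, 73, 55, 48, 47, 50, 61, 68, 69, 68, 75]
6 160 [180] [75, 74, 75, 75, 76, 74, 74, 75, 72, 65, 54, 42, 34, 33, 33, 68, 117, 141, 131, 103, 83, 77, 78, 76, 72, 69, 68, 74] [39, 39, 41, 39, 40, 39, 40, 40, 40, 34, 30, 24, 19, 20, 20, 39, 68, 83, 77, 60, 50, 47, 50, 56, 64, 68, 70, 75]
[[606.7, 17.9], [606.7, 16.3], [607.5, 14.7]]
7 120 [360] [103, 80, 62, 67, 76, 79, 74, 66, 67, 68, 69, 60, 42, 31, 28, 29, 32, 41, 54, 64, 69, 72, 71, 72, 71] [50, 48, 55, 67, 78, 80, 70, 53, 43, 41, 42, 36, 25, 18, 16, 17, 18, 22, 29, 34, 37, 39, 36, 38, 38]
7 135 [360] [64, 62, 72, 80, 79, 71, 68, 68, 70, 66, 55, 39, 28, 27, 28, 30, 38, 48, 57, 61, 63, 62, 61, 62, 62] [47, 62, 74, 80, 80, 68, 53, 43, 41, 39, 34, 24, 16, 15, 17, 17, 22, 26, 30, 33, 34, 32, 32, 33, 33]
7 150 [360] [61, 62, 60, 59, 60, 63, 65, 67, 66, 54, 37, 30, 27, 27, 31, 40, 52, 58, 61, 62, 62, 62, 61, 62, 62] [62, 64, 61, 60, 56, 49, 41, 41, 40, 33, 22, 20, 16, 15, 18, 21, 29, 31, 32, 32, 34, 32, 32, 34, 33]
7 160 [360] [62, 60, 59, 61, 64, 66, 68, 67, 61, 45, 32, 29, 27, 30, 40, 52, 61, 65, 67, 66, 68, 67, 67, 67, 67] [63, 62, 61, 59, 52, 44, 41, 40, 37, 27, 20, 18, 16, 17, 23, 28, 33, 34, 36, 34, 37, 36, 35, 36, 35]
[[546.7, 17.4], [548.2, 15.9], [549.5, 14.4]]
```

Walnut sits about 1 mm off to -x. I'll square both boards by straddling the stack with the pads at the seam and pinching lightly, aligned to the clamp.

```bash
python3 -c "
from h import *
go([.578,.0165,.12],1.5438)"
```

```text
row [0.0477 0.1    0.0547] [0.0016 0.0005 0.0221]
```

```bash
python3 -m inch '[[[0.024,0.05,0,0.0016,0,0.022],[0.0475,0.1,0,0.0016,0,0.022],[0.0475,0.1,0.03,0.0016,0,0.022],[0.0475,0.1,0.055,0.0016,0,0.022],[0.0475,0.1,0.055,0.0016,0,0.022],[0.0475,0.1,0.055,0.0016,0,0.022]]]' 1
python3 -c "
from h import *
go([.578,.0165,.031],1.5438)"
```

```text
time: 10.88
eef_pos: [0.5788, 0.0165, 0.1194]
ee_rot: [-0.0, 0.716, 0.698, -0.001]
contact_force: [-0.1, -0.4, 0.7]
width: 0.0858
grasp_force: 0.0
row [ 0.     -0.0007  0.0884] [-0.0009  0.0002  0.0004]
```

```bash
python3 -m inch '[[[0,-0.0007,0.045,0,0,0],[0,-0.0007,0.08,0,0,0],[0,-0.0007,0.088,0,0,0],[0,-0.0007,0.088,0,0,0]]]' 1
python3 -m inch '[[[0,0,0,0,0,0],[0,0,0,0,0,0],[0,0,0,0,0,0],[0,0,0,0,0,0],[0,0,0,0,0,0],[0,0,0,0,0,0],[0,0,0,0,0,0],[0,0,0,0,0,0]]]' -1 20
python3 -m inch '[[[0,0,0,0,0,0],[0,0,0,0,0,0],[0,0,0,0,0,0],[0,0,0,0,0,0]]]' 1
python3 -m inch '[[[0,0,-0.03,0,0,0],[0,0,-0.08,0,0,0],[0,0,-0.14,0,0,0],[-0.04,0.05,-0.14,0,0,0],[-0.04,0.1,-0.14,0,0,0],[-0.04,0.1,-0.14,0,0,0],[-0.04,0.1,-0.14,0,0,0]]]'
python3 - <<'E'
from h import *
np.savez("w8.npz",**{k:np.array(v) for k,v in calibration("wrist").items()})
cv2.imwrite("pics/w8.png",snapshot("wrist")[:,:,::-1])
E
python3 -m inch '[[[0,-0.06,0,0,0,0],[0,-0.12,0,0,0,0],[0,-0.18,0,0,0,0],[0,-0.2,0,0,0,0],[0,-0.2,0,0,0,0]]]'
python3 - <<'E'
from h import *
np.savez("w9.npz",**{k:np.array(v) for k,v in calibration("wrist").items()})
cv2.imwrite("pics/w9.png",snapshot("wrist")[:,:,::-1])
t=[]
for k in(8,9):
  a=cv2.imread(f"pics/w{k}.png");c=dict(np.load(f"w{k}.npz"));u=proj(c,[.578,.016,.03])[0].astype(int)
  x,y=max(u[0]-70,0),max(u[1]-75,0);t.append(cv2.resize(a[y:y+150,x:x+140],(392,420),interpolation=cv2.INTER_CUBIC));print(x,y)
cv2.imwrite("pics/sides2.png",np.hstack(t))
E
```

```text
time: 11.38
eef_pos: [0.5779, 0.0164, 0.0316]
ee_rot: [-0.0, 0.716, 0.698, -0.001]
contact_force: [0.1, -0.1, 0.5]
width: 0.0854
grasp_force: 0.0
time: 12.38
eef_pos: [0.5781, 0.0165, 0.0319]
ee_rot: [0.0, 0.716, 0.698, -0.0]
contact_force: [-0.6, 0.5, 7.8]
width: 0.0597
grasp_force: 20.2
time: 12.88
eef_pos: [0.5771, 0.0165, 0.0302]
ee_rot: [-0.001, 0.716, 0.698, -0.001]
contact_force: [0.0, 0.8, -0.1]
width: 0.0854
grasp_force: 0.0
time: 13.75
eef_pos: [0.676, -0.0259, 0.1695]
ee_rot: [-0.001, 0.716, 0.698, -0.001]
contact_force: [-0.0, 0.5, 0.2]
width: 0.0857
grasp_force: 0.0
time: 14.42
eef_pos: [0.4752, -0.0205, 0.1716]
ee_rot: [0.0, 0.716, 0.698, -0.0]
contact_force: [0.1, 0.1, 0.5]
width: 0.0855
grasp_force: 0.0
89 75
340 74
```

View pics/sides2.png

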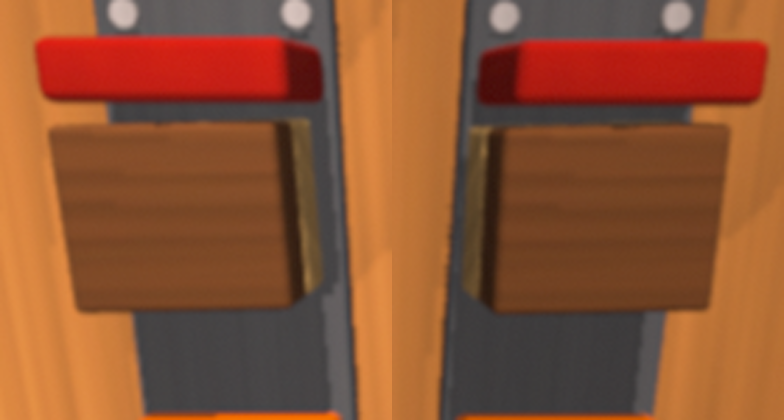

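Both boards are now flush on both sides and square to the jaw. Next I locate trigger and handle.

```bash
python3 - <<'E'
from h import *
a=cv2.imread("pics/top.png");c=calibration("top")
for n,lo,hi in(("trig",(5,170,150),(15,255,255)),("handle",(0,0,0),(180,255,45))):
  for q in blobs(mask(a,lo,hi,(303,192,340,224)),8): print(n,cv2.boundingRect(q),rect(c,q,.122))
a=cv2.imread("pics/w5.png");c=dict(np.load("w5.npz"))
for q in blobs(mask(a,(5,210,190),(20,255,255),(255,185,310,245)),100): print("w5 trig",cv2.boundingRect(q),rect(c,q,.122),cv2.approxPolyDP(q,3,True)[:,0].tolist())
P=lambda u,z:np.round(onz(c,u,z)[:2]*1000,1).tolist()
print("orange jaw front",edge(c,a[:,:,2],range(255,312),146,158,0,.052),"red front",edge(c,a[:,:,2],range(255,318),24,34,0,.052))
x,d=np.array([580.4,47.3]),np.array([-.0275,-.9996])
for k in(97,117,148,160):print(k,x+d*(k+20))
go([.5758,-.1206,.22],-.027)
E
```

```text
trig (308, 199, 7, 13) (array([575. , -88. ,  27.8,  12.7]), -0.1988)
handle (326, 201, 8, 12) (array([ 572. , -129.7,   24.9,   15.7]), -0.0048)
w5 trig (264, 197, 34, 38) (array([577.2, -81.5,  26.6,  23.2]), 1.5233) [[270, 198], [265, 232], [296, 233], [293, 199]]
orange jaw front (array([581.7, -45.3], dtype=float32), -0.0208) red front (array([578.7,  48.4], dtype=float32), -0.0089)
97 [577.1825 -69.6532]
117 [576.6325 -89.6452]
148 [ 575.78   -120.6328]
160 [ 575.45  -132.628]
row [-0.0974  0.1021 -0.0486] [0.0000e+00 6.0000e-04 1.0005e+00]
```

```bash
python3 -m inch '[[[-0.03,0.03,-0.048,0,0,0.1],[-0.06,0.06,-0.048,0,0,0.2],[-0.097,0.102,-0.048,0,0,1],[-0.097,0.102,-0.048,0,0,1],[-0.097,0.102,-0.048,0,0,1],[-0.097,0.102,-0.048,0,0,1],[-0.097,0.102,-0.048,0,0,1],[-0.097,0.102,-0.048,0,0,1],[-0.097,0.102,-0.048,0,0,1],[-0.097,0.102,-0.048,0,0,1],[-0.097,0.102,-0.048,0,0,1]]]' 1 20
python3 - <<'E'
from h import *
np.savez("w10.npz",**{k:np.array(v) for k,v in calibration("wrist").items()})
a=snapshot("wrist")[:,:,::-1].copy();cv2.imwrite("pics/w10.png",a)
c=calibration("wrist");print(proj(c,[[.5767,-.0896,.122],[.5755,-.1326,.122],[.578,.05,.052]]))
go([.5758,-.1206,.15],-.027)
E
```

```text
time: 15.85
eef_pos: [0.5764, -0.1204, 0.2181]
ee_rot: [0.0, 1.0, -0.011, -0.001]
contact_force: [-1.3, -0.1, -0.4]
width: 0.0852
grasp_force: 0.0
[[237.28528326 212.74163879]
 [298.26655074 212.9214339 ]
 [ 92.91837352 192.61790436]]
row [-0.0003  0.0002  0.0682] [0.0002 0.0018 0.0023]
```

View pics/w10.png

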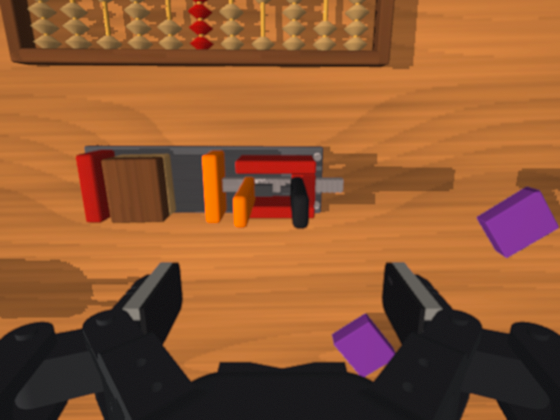

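Trigger top is at (240,213) and handle top at (300,212), about 2 mm from prediction. I correct for that and lower.

```bash
python3 -m inch '[[[0.001,0.0015,0.05,0,0.0015,0.002],[0.001,0.0015,0.1,0,0.0015,0.002],[0.001,0.0015,0.13,0,0.0015,0.002],[0.001,0.0015,0.133,0,0.0015,0.002],[0.001,0.0015,0.133,0,0.0015,0.002]]]' 1 20
python3 -m inch '[[[0,0,0,0,0,0],[0,0,0,0,0,0],[0,0,0,0,0,0]]]' 0.5 20
python3 -m inch '[[[0,0,0,0,0,0],[0,0,0,0,0,0],[0,0,0,0,0,0]]]' 0.2 20
python3 -m inch '[[[0,0,0,0,0,0],[0,0,0,0,0,0],[0,0,0,0,0,0]]]' 0 20
python3 -m inch '[[[0,0,0,0,0,0],[0,0,0,0,0,0],[0,0,0,0,0,0],[0,0,0,0,0,0]]]' -0.3 20
```

```text
time: 16.52
eef_pos: [0.5773, -0.1221, 0.0865]
ee_rot: [0.0, 1.0, -0.014, 0.0]
contact_force: [0.9, 0.1, 1.3]
width: 0.0853
grasp_force: 0.0
time: 16.9
eef_pos: [0.5775, -0.1214, 0.0869]
ee_rot: [-0.0, 1.0, -0.014, 0.001]
contact_force: [-0.0, 6.9, 4.5]
width: 0.064
grasp_force: 3.5
time: 17.27
eef_pos: [0.5775, -0.1211, 0.087]
ee_rot: [-0.0, 1.0, -0.014, 0.001]
contact_force: [-0.3, 8.6, 5.6]
width: 0.0513
grasp_force: 4.8
time: 17.65
eef_pos: [0.5775, -0.121, 0.0871]
ee_rot: [-0.0, 1.0, -0.014, 0.001]
contact_force: [0.3, 11.0, 8.6]
width: 0.0426
grasp_force: 5.3
time: 18.15
eef_pos: [0.5775, -0.1219, 0.0873]
ee_rot: [0.0, 1.0, -0.014, 0.001]
contact_force: [-1.3, 2.6, 9.4]
width: 0.0352
grasp_force: 21.4
```

Full squeeze (35 mm). I release, re-squeeze, then look.

```bash
python3 -m inch '[[[0,0,0,0,0,0],[0,0,0,0,0,0],[0,0,0,0,0,0],[0,0,0,0,0,0],[0,0,0,0,0,0],[0,0,0,0,0,0]]]' 1
cat >> h.py <<'E'
def gap(k):
    np.savez(f"w{k}.npz",**{q:np.array(v) for q,v in calibration("wrist").items()}); c=calibration("wrist")
    a=snapshot("wrist")[:,:,::-1].copy();cv2.imwrite(f"pics/w{k}.png",a); b=snapshot("top")[:,:,::-1].copy();cv2.imwrite(f"pics/t{k}.png",b); ct=calibration("top")
    print([ (n,[(rect(cc,q,.052),cv2.boundingRect(q)) for q in blobs(mask(im,(5,180,180),(20,255,255),roi),30)]) for n,im,cc,roi in (("top",b,ct,(262,190,305,224)),("wrist",a,c,(0,60,330,330)))])
E
python3 -c "
from h import *
gap(11);c=calibration('wrist');print(proj(c,[[.58,-.05,.052],[.58,-.003,.048],[.58,.05,.052]]))"
```

```text
time: 18.9
eef_pos: [0.5767, -0.122, 0.0853]
ee_rot: [0.0, 1.0, -0.015, -0.0]
contact_force: [1.0, -0.3, -0.5]
width: 0.0857
grasp_force: 0.0
[('top', [((array([578. , -39.8,  59.5,  11.9]), 0.002), (286, 194, 6, 26))]), ('wrist', [((array([580.5, -40.8,  60.8,  13.5]), -0.0438), (107, 188, 36, 109)), ((array([639.4, -58.5,  88.9,  17.6]), 1.5412), (47, 109, 190, 39)), ((array([538.5, -67. ,  20.4,  15.6]), -0.0317), (172, 297, 28, 33)), ((array([636.2,  -5.2,  33.3,  12.7]), 1.5037), (0, 125, 71, 29)), ((array([667.7, -21.1,  48.7,   5.9]), 1.542), (0, 60, 107, 15)), ((array([657. , -41.2,  43.5,  10.4]), 1.4272), (53, 81, 96, 25)), ((array([625. , -93.9,  45. ,   9.3]), -1.5389), (175, 146, 92, 21)), ((array([ 666. , -105.8,   43.9,    4.2]), 1.5406), (190, 60, 98, 11)), ((array([ 642.8, -119.1,   31.3,    6.4]), 1.5401), (237, 110, 67, 15)), ((array([653.4, -14.9,  41.8,   5. ]), 1.5669), (0, 94, 91, 13)), ((array([537. ,  24.7,  24.4,   6.7]), 1.4853), (0, 314, 44, 12)), ((array([ 625. , -140.4,   13.7,    5.5]), -1.47), (301, 147, 29, 13)), ((array([573.5, -79.2,  37.1,   2.5]),
[... 790 characters left out ...]
y([656.2, -74.2,   9.3,   2.6]), 1.5408), (162, 87, 21, 7)), ((array([ 643.5, -140.6,   12.7,    2.7]), 1.5399), (302, 111, 28, 7)), ((array([547.1, -11.3,  17.6,   3.1]), 1.5388), (66, 300, 33, 6)), ((array([630.7, -84.7,  14.5,   3.1]), 1.4745), (185, 141, 31, 8)), ((array([547.5, -25.8,   8.5,   4.4]), 1.3298), (100, 298, 17, 8)), ((array([624.8, -57.9,  11.3,   2. ]), 1.5405), (135, 157, 24, 5)), ((array([632.7, -69.9,  14.4,   4.4]), 1.3983), (154, 137, 31, 11)), ((array([668.2, -75.1,  15.8,   1.7]), 1.541), (153, 60, 36, 5)), ((array([ 639.6, -141.3,   11.4,    3.2]), 1.5399), (305, 119, 25, 8))])]
[[143.43569331 244.90230879]
 [ 59.08659077 244.62039333]
 [-46.23709361 250.4450233 ]]
```

View pics/w11.png

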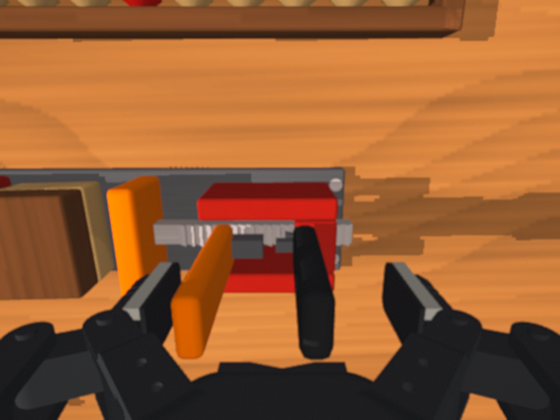

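Picture shows the jaw at (135,230), trigger (205,290) sprung back, boards at left and fingers well placed. The top camera gives 15.4 mm of jaw travel, with about 29 mm left. Second stroke:

```bash
python3 -m inch '[[[0,0,0,0,0,0],[0,0,0,0,0,0],[0,0,0,0,0,0]]]' 0.4 20
python3 -m inch '[[[0,0,0,0,0,0],[0,0,0,0,0,0],[0,0,0,0,0,0]]]' 0.0 20
python3 -m inch '[[[0,0,0,0,0,0],[0,0,0,0,0,0],[0,0,0,0,0,0],[0,0,0,0,0,0],[0,0,0,0,0,0]]]' -0.3 20
python3 -m inch '[[[0,0,0,0,0,0],[0,0,0,0,0,0],[0,0,0,0,0,0],[0,0,0,0,0,0],[0,0,0,0,0,0],[0,0,0,0,0,0]]]' 1
python3 - <<'E'
from h import *
b=snapshot("top")[:,:,::-1].copy();cv2.imwrite("pics/t12.png",b);c=calibration("top")
h=cv2.cvtColor(b,cv2.COLOR_BGR2HSV);print([(x,h[206,x].tolist()) for x in range(240,300,2)])
print([(rect(c,q,.052),cv2.boundingRect(q)) for q in blobs(mask(b,(5,180,180),(20,255,255),(255,190,305,224)),20)])
print([(rect(c,q,.048),cv2.boundingRect(q)) for q in blobs(mask(b,(5,120,50),(14,255,115),(245,190,290,224)),60)])
E
```

```text
time: 19.38
eef_pos: [0.5769, -0.1211, 0.0856]
ee_rot: [-0.001, 1.0, -0.015, -0.0]
contact_force: [-0.2, 8.4, 4.8]
width: 0.0602
grasp_force: 4.0
time: 19.75
eef_pos: [0.577, -0.1209, 0.0859]
ee_rot: [-0.001, 1.0, -0.014, 0.0]
contact_force: [-0.5, 11.6, 7.7]
width: 0.0427
grasp_force: 5.3
time: 20.38
eef_pos: [0.5771, -0.1218, 0.0861]
ee_rot: [0.0, 1.0, -0.015, 0.0]
contact_force: [-1.7, 2.8, 8.7]
width: 0.0353
grasp_force: 21.1
time: 21.12
eef_pos: [0.5767, -0.122, 0.0853]
ee_rot: [0.0, 1.0, -0.015, -0.0]
contact_force: [-0.0, -0.8, 0.2]
width: 0.0852
grasp_force: 0.0
[(240, [12, 122, 121]), (242, [12, 18, 72]), (244, [8, 35, 80]), (246, [1, 182, 151]), (248, [1, 207, 159]), (250, [1, 202, 154]), (252, [1, 194, 88]), (254, [8, 105, 73]), (256, [10, 161, 100]), (258, [9, 160, 97]), (260, [10, 158, 95]), (262, [11, 162, 93]), (264, [10, 171, 88]), (266, [10, 159, 90]), (268, [11, 168, 85]), (270, [10, 161, 90]), (272, [11, 168, 91]), (274, [10, 162, 82]), (276, [10, 42, 55]), (278, [8, 90, 68]), (280, [11, 190, 225]), (282, [10, 190, 234]), (284, [9, 188, 214]), (286, [10, 61, 118]), (288, [8, 26, 108]), (290, [14, 30, 109]), (292, [19, 47, 159]), (294, [21, 52, 206]), (296, [21, 53, 204]), (298, [21, 52, 205])]
[((array([579.2, -24.4,  61.9,   9.5]), 0.0034), (280, 193, 5, 27))]
[((array([576.9,  16. ,  66.8,  47.6]), 0.0053), (255, 193, 21, 29))]
```

Another 15.4 mm; about 14 mm remain, so the third stroke should press. I shift 1.5 mm toward the trigger, so the handle takes the reaction, and close in small steps.

```bash
python3 -m inch '[[[0,-0.0015,0,0,0,0],[0,-0.0015,0,0,0,0],[0,-0.0015,0,0,0,0]]]' 0.4 20
python3 -m inch '[[[0,0,0,0,0,0],[0,0,0,0,0,0],[0,0,0,0,0,0]]]' 0.1 20
python3 -m inch '[[[0,0,0,0,0,0],[0,0,0,0,0,0],[0,0,0,0,0,0]]]' 0.0 20
python3 -m inch '[[[0,0,0,0,0,0],[0,0,0,0,0,0],[0,0,0,0,0,0]]]' -0.06 20
python3 -m inch '[[[0,0,0,0,0,0],[0,0,0,0,0,0],[0,0,0,0,0,0]]]' -0.1 20
python3 -m inch '[[[0,0,0,0,0,0],[0,0,0,0,0,0],[0,0,0,0,0,0]]]' -0.14 20
```

```text
time: 21.55
eef_pos: [0.5769, -0.1196, 0.0855]
ee_rot: [-0.0, 1.0, -0.014, -0.0]
contact_force: [0.1, 7.8, 2.8]
width: 0.06
grasp_force: 3.7
time: 21.92
eef_pos: [0.577, -0.1194, 0.0858]
ee_rot: [-0.001, 1.0, -0.014, 0.0]
contact_force: [-0.2, 9.2, 6.5]
width: 0.047
grasp_force: 4.9
time: 22.3
eef_pos: [0.577, -0.1193, 0.0858]
ee_rot: [-0.001, 1.0, -0.014, 0.0]
contact_force: [-0.2, 10.3, 6.6]
width: 0.0428
grasp_force: 5.3
time: 22.68
eef_pos: [0.5771, -0.1195, 0.0859]
ee_rot: [-0.001, 1.0, -0.014, 0.0]
contact_force: [-0.7, 8.3, 7.6]
width: 0.0408
grasp_force: 6.5
time: 23.05
eef_pos: [0.5771, -0.1203, 0.0861]
ee_rot: [0.0, 1.0, -0.015, 0.0]
contact_force: [-2.1, 2.6, 8.8]
width: 0.0386
grasp_force: 10.2
time: 23.42
eef_pos: [0.577, -0.1211, 0.0862]
ee_rot: [0.001, 1.0, -0.015, 0.0]
contact_force: [-2.7, -5.6, 10.0]
width: 0.0367
grasp_force: 14.0
```

```bash
python3 -m inch '[[[0,0,0,0,0,0],[0,0,0,0,0,0],[0,0,0,0,0,0],[0,0,0,0,0,0]]]' -0.3 20
python3 - <<'E'
from h import *
b=snapshot("top")[:,:,::-1].copy();cv2.imwrite("pics/t13.png",b);c=calibration("top")
h=cv2.cvtColor(b,cv2.COLOR_BGR2HSV);print([(x,h[206,x].tolist()) for x in range(244,284,1)])
print([(rect(c,q,.052),cv2.boundingRect(q)) for q in blobs(mask(b,(5,180,180),(20,255,255),(255,190,305,224)),20)])
print([(rect(c,q,.048),cv2.boundingRect(q)) for q in blobs(mask(b,(5,120,50),(14,255,115),(245,190,290,224)),60)])
E
```

```text
time: 23.92
eef_pos: [0.577, -0.1215, 0.0864]
ee_rot: [0.001, 1.0, -0.015, 0.0]
contact_force: [-3.8, -7.1, 10.4]
width: 0.0362
grasp_force: 19.3
[(244, [3, 36, 78]), (245, [2, 112, 107]), (246, [1, 183, 152]), (247, [1, 203, 161]), (248, [1, 204, 159]), (249, [1, 208, 156]), (250, [1, 205, 152]), (251, [1, 204, 135]), (252, [4, 194, 100]), (253, [9, 167, 84]), (254, [11, 159, 82]), (255, [10, 165, 91]), (256, [10, 164, 98]), (257, [10, 175, 93]), (258, [10, 162, 93]), (259, [11, 158, 92]), (260, [11, 164, 92]), (261, [10, 163, 91]), (262, [10, 163, 89]), (263, [10, 159, 90]), (264, [10, 166, 89]), (265, [10, 162, 88]), (266, [11, 162, 88]), (267, [11, 167, 87]), (268, [10, 158, 92]), (269, [11, 167, 90]), (270, [10, 172, 89]), (271, [11, 165, 88]), (272, [10, 174, 94]), (273, [10, 194, 150]), (274, [11, 194, 224]), (275, [11, 192, 234]), (276, [11, 190, 234]), (277, [10, 194, 229]), (278, [10, 190, 211]), (279, [9, 149, 154]), (280, [9, 59, 116]), (281, [10, 27, 113]), (282, [12, 30, 112]), (283, [13, 32, 113])]
[((array([579.1, -10.2,  61.9,   9.5]), 0.0046), (274, 193, 5, 27))]
[((array([576.9,  21.8,  62. ,  49.9]), 0.0056), (252, 194, 22, 27))]
```

```bash
python3 -m inch '[[[0,0,0,0,0,0],[0,0,0,0,0,0],[0,0,0,0,0,0],[0,0,0,0,0,0]]]' -0.3 20
python3 -m inch '[[[0,0,0,0,0,0],[0,0,0,0,0,0],[0,0,0,0,0,0],[0,-0.005,0,0,0,0],[0,-0.005,0,0,0,0],[0,-0.005,0,0,0,0]]]' 1 20
python3 -m inch '[[[0,0,0,0,0,0],[0,0,0,0,0,0],[0,0,0,0,0,0]]]' 0.4 20
python3 -m inch '[[[0,0,0,0,0,0],[0,0,0,0,0,0],[0,0,0,0,0,0]]]' 0.3 20
python3 -m inch '[[[0,0,0,0,0,0],[0,0,0,0,0,0],[0,0,0,0,0,0]]]' 0.24 20
```

```text
time: 24.48
eef_pos: [0.5771, -0.1215, 0.0863]
ee_rot: [0.001, 1.0, -0.015, 0.0]
contact_force: [-3.1, -8.0, 11.6]
width: 0.0358
grasp_force: 19.3
time: 25.22
eef_pos: [0.5769, -0.1154, 0.0853]
ee_rot: [0.0, 1.0, -0.015, -0.0]
contact_force: [-0.2, -0.3, 0.2]
width: 0.0854
grasp_force: 0.0
time: 25.6
eef_pos: [0.5769, -0.1155, 0.0853]
ee_rot: [0.0, 1.0, -0.015, -0.0]
contact_force: [0.3, 0.5, 0.8]
width: 0.0598
grasp_force: 0.1
time: 25.98
eef_pos: [0.5769, -0.1153, 0.0854]
ee_rot: [0.0, 1.0, -0.015, -0.0]
contact_force: [-0.6, 4.8, 3.4]
width: 0.0557
grasp_force: 2.6
time: 26.35
eef_pos: [0.577, -0.1148, 0.0855]
ee_rot: [-0.0, 1.0, -0.015, -0.0]
contact_force: [-0.5, 9.9, 6.4]
width: 0.0529
grasp_force: 5.0
```

```bash
python3 -m inch '[[[0,0,0,0,0,0],[0,0,0,0,0,0],[0,0,0,0,0,0]]]' 0.21 20
python3 -m inch '[[[0,0,0,0,0,0],[0,0,0,0,0,0],[0,0,0,0,0,0]]]' 0.18 20
```

```text
time: 26.72
eef_pos: [0.577, -0.1144, 0.0856]
ee_rot: [-0.001, 1.0, -0.014, -0.0]
contact_force: [-0.5, 12.5, 7.0]
width: 0.0518
grasp_force: 6.6
time: 27.1
eef_pos: [0.577, -0.1143, 0.0857]
ee_rot: [-0.001, 1.0, -0.014, 0.0]
contact_force: [-0.6, 14.2, 8.1]
width: 0.0506
grasp_force: 11.9
```

The trigger stops after about 4 mm while force rises, so the jaw presses the boards. Re-centre 1 mm and hold at 20 N.

```bash
python3 -m inch '[[[0,-0.001,0,0,0,0],[0,-0.001,0,0,0,0],[0,-0.001,0,0,0,0]]]' 0.17 20
python3 -m inch '[[[0,0,0,0,0,0],[0,0,0,0,0,0],[0,0,0,0,0,0],[0,0,0,0,0,0]]]' 0.1 20
python3 -m inch '[[[0,0,0,0,0,0],[0,0,0,0,0,0],[0,0,0,0,0,0],[0,0,0,0,0,0]]]' -0.1 20
python3 - <<'E'
from h import *
b=snapshot("top")[:,:,::-1].copy();cv2.imwrite("pics/t14.png",b);c=calibration("top")
h=cv2.cvtColor(b,cv2.COLOR_BGR2HSV);print([(x,h[206,x].tolist()) for x in list(range(249,257))+list(range(270,282))])
print([(rect(c,q,.052),cv2.boundingRect(q)) for q in blobs(mask(b,(5,180,180),(20,255,255),(255,190,305,224)),20)])
t=cv2.imread("pics/top.png");d=cv2.absdiff(t,b).max(2)
for n,(x0,y0,x1,y1) in dict(abacus=(222,95,365,168),cup=(136,238,180,276),cube=(132,144,164,178)).items():print(n,d[y0:y1,x0:x1].mean(),(d[y0:y1,x0:x1]>40).mean())
E
```

```text
time: 27.48
eef_pos: [0.5771, -0.1144, 0.0858]
ee_rot: [0.0, 1.0, -0.015, 0.0]
contact_force: [-0.7, 4.4, 8.0]
width: 0.0504
grasp_force: 19.8
time: 27.98
eef_pos: [0.5771, -0.1144, 0.0857]
ee_rot: [0.0, 1.0, -0.015, 0.0]
contact_force: [-1.6, 4.4, 6.2]
width: 0.05
grasp_force: 19.8
time: 28.48
eef_pos: [0.5771, -0.1144, 0.0857]
ee_rot: [0.0, 1.0, -0.015, 0.0]
contact_force: [-2.3, 3.1, 8.0]
width: 0.0501
grasp_force: 19.8
[(249, [1, 209, 155]), (250, [1, 205, 153]), (251, [1, 206, 135]), (252, [4, 199, 96]), (253, [8, 171, 76]), (254, [11, 167, 78]), (255, [10, 167, 90]), (256, [10, 167, 96]), (270, [10, 169, 89]), (271, [10, 160, 89]), (272, [10, 169, 95]), (273, [10, 195, 150]), (274, [11, 194, 225]), (275, [11, 192, 234]), (276, [10, 192, 233]), (277, [10, 193, 230]), (278, [10, 189, 212]), (279, [8, 147, 153]), (280, [8, 55, 115]), (281, [12, 29, 113])]
[((array([579.1, -10.2,  61.9,   9.5]), 0.0046), (274, 193, 5, 27))]
abacus 15.343998467286138 0.06102117061021171
cup 8.6561004784689 0.0
cube 12.800551470588236 0.0
```

```bash
python3 -c "
from cell import env
print(env.job_done())"
```

```text
the job is handed in; nothing more can be done
None
```

I've handed the job in: the walnut board lies flush on the bamboo, both are clamped against the fixed jaw, and the trigger is held at about 20 N with its travel stopped at about 4 mm; I viewed 12 pictures, two over the limit of 10.

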